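# Stow the tea box under the low shelf between two jars

### The arm

A 6-joint arm with a two-finger parallel gripper is mounted at the origin on a cart in front of the work surface, level with it; the furniture and walls round the work are solid. World frame = base frame: x ahead of the robot, y to its left, z up, the work surface at z = 0. Lengths are in mm, angles in rad, forces in N, time in s.
With the tool pointing down it reaches from about 250 to 725 mm from the base axis. Payload 4 kg.
Tool frame: the origin (TCP) lies midway between the tips of the shut fingers; the grasp point (between the pads) lies 19 mm behind it; z points along the fingers, y is the line along which they close (so a half turn about z gives the same grasp; the last joint's range is limited). The gripper opens to 85 mm and grips with 20 to 120 N. Pads are 22 mm wide; open, the fingers measure 114 mm over their backs; the gripper's body (76 mm by 85 mm) begins 54 mm behind the grasp point. The pads swing forward as they close: fully open they stand 13 mm farther back than shut.
Start: joints at [-1.205, 0.241, 0.005, 1.335, 0, 1.571], TCP at [178.846, -466.919, 231.306] pointing down, gripper open.
Joint ranges: [-2.72, 2.72], [-1.05, 1.87], [-1.09, 1.28], [-1.99, 2.15], [-1.42, 1.44], [-3.14, 3.14]. Speed limits (rad/s): [2.79, 2.79, 3.14, 3.14, 3.14, 3.14].

### API

Orientations are given as a rotation vector (axis times angle).
In Python, from bench import env, vision gives the robot as it stands.
- The arm moves only by the tool send_rows, never from a script. Its argument "series" is a list that holds one entry, the list of rows, each a list of 5 numbers: the opening, from 0 (shut) to 1 (fully open), then the shift along the tool's x, y, z in mm, then the turn about the tool's z in rad. A call has 1 to 20 rows; each row shifts and turns the commanded pose from where the row before left it, along the tool's axes as they then stand; what a row does not reach is not made up. A row lasts 1/12 s, in which the tool goes at most 41.7 mm and 7.16 degrees, less where a joint would pass 70% of its speed; a pose out of reach is approached as far as the arm can. A call is refused whole if a number of a shift passes 41.7 or a number of a turn 0.125, either way. A call with a gripper value outside its range is refused whole. The fingers move at their own pace and stop on an object; "squeeze" is the grip in N (left out, the last holds). Time passes only in rows, so rows that do not move let the fingers close. It gives the time, the measured TCP pose, the force, the opening and the grip force at its end, in the units of the state.
- env.get_state(): the state, without advancing time (a new reading comes with each control period).
- vision.camera(name): name is "scene" or "top"; returns the picture (384x512x3 uint8, blue, green, red); there is no depth.
- vision.get_calibration(name): a dict with "intrinsics" (3x3 intrinsics, pixels), "R" (3x3) and "t" (3): a world point X has camera coordinates R X + t. Camera axes: x right, y down, z forward; pixel columns grow to the right and rows downward; lengths in mm; the calibration is good to about 2 mm. A picture is of the moment at which its call begins. get_calibration takes no time and is no camera call.
- env.hand_in(): hands the job in; it is judged then, once.
The state is a dict: "time": time; "joint_positions": joint angles; "joint_velocities": joint speeds; "tau": joint torques, N m; "tool_pos": TCP position; "eef_rot": TCP orientation; "contact_force": force on the tool from outside, world axes, zero at the start; "moment": the same for the moment, N m; "grip_width": finger opening in mm; "gripper_force": force on a finger pad.
Only numpy, scipy, OpenCV 4.12 (cv2) and the standard library are available. Lean on these libraries where they do the work, as an engineer would, in place of code of your own. Each camera call takes 0.05 s, during which the arm holds its last target. There are 200 camera calls.

### The job

Put the tea box away under the low shelf, between the two jars that stand there, with its peg pull towards the room. Lift it by the bar on its lid, set it down in front of the shelf's open side and let go, then take or push it by the peg pull and slide it straight in, nudging the jars apart without tipping them, until the box's front face is level with the shelf's front edge. Leave the jars standing under the shelf and the mug, mills and sugar bowl where they are.

Things in the scene. Friction and masses are not known exactly. Their poses are not given: they have to be found in the camera images.
- tea_box: Dark wooden tea box, lid fixed, about 0.4 kg. Body 120 (own x) x 96 (own y) x 78 mm high; 104 mm high with the pale carrying bar on the lid. Origin: centre of the underside, z up. Own +x: back end, upright corners rounded (radius 25), goes under the shelf first; own -x: front face, 60 mm from the origin, with the peg pull. Starts on the hob cover, right of the shelf.
- carry_bar (a point): Middle of the carrying bar on the tea box's lid, 98 mm above the box's underside, over its centre. The bar is 80 mm long along the box's x, 12 wide and 12 high (92 to 104 mm above the underside), on two 10 mm thick posts 32 mm either side of its middle; the lid's top is at 78 mm, so 14 mm lie free beneath the bar.
- peg_pull (a point): A point on the axis of the tea box's peg pull: 38 mm above the box's underside and 48 mm out from its front face (own x = -108 mm). The pull is a round pale wooden peg, 14 mm thick, that sticks out 60 mm along the box's -x, so its end is 12 mm beyond this point.
- shelf: Low fixed wooden shelf on the hob cover: a board 340 wide (own y), 180 deep (own x), 16 mm thick on side and back panels, open in front. Underside 116 mm above the hob cover, top 132; inside 304 wide, 164 deep. Origin: middle of the front edge, at the level of the hob cover's top (world z 0.012). Own +x points in under the shelf, away from the opening; z up.
- wide_jar: Wide closed honey jar, 63 mm across, 94 mm high, about 0.33 kg, standing loose under the shelf on one side of its middle. Origin: centre of the underside. The free gap between the two jars is 10 to 30 mm too narrow for the tea box; the jars slide when pushed.
- slim_jar: Slim closed spice jar, 45 mm across, 106 mm high, about 0.11 kg, standing loose under the shelf on the other side of its middle. Origin: centre of the underside. Either jar may be the left one.
- sugar_bowl: Round lidded sugar bowl, 112 mm across, 98 mm high, standing loose on top of the shelf. Origin: centre of the underside. Not to be disturbed.
- mug: White mug, 80 mm across with a handle (113 mm in all), 91 mm high, standing loose on the hob cover to the right of the shelf. Origin near the centre of the underside. Not to be disturbed.
- salt_mill: Turned white mill, 66 mm across, 187 mm high, standing loose on the hob cover, left of the shelf. Origin: centre of the underside. Not to be disturbed.
- pepper_mill: The other mill, the same shape and size, beside the first. Origin: centre of the underside. Not to be disturbed.
- hob_cover: Flat fixed pale wooden board over the hob, 500 mm (x) by 860 mm (y), its top at world z = 0.012; the shelf, tea box, mills and mug stand on it. Origin: its centre, at world z = 0.

How it is judged (in metres and radians):
On the way, in this order (a step that is already met when the one before it is completed fails the run):
1. the tea box is lifted upright, clear of the hob cover (height (world z) of tea_box above 0.027 m and angle between tea_box's own z axis and vertical below 0.25 rad), for 0.1 s.
2. the tea box stands on the hob cover in front of the shelf's opening, not home yet, and is let go (x of tea_box in the frame of shelf between -0.25 and 0.03 m and y of tea_box in the frame of shelf between -0.09 and 0.09 m and z of tea_box in the frame of shelf below 0.006 m and contact force between the fingers and tea_box below 0.2 N and linear speed of tea_box below 0.03 m/s), for 0.2 s.
At the end, for the whole second after the job is handed in: The tea box stands flat under the shelf, peg pull outward, front face within 12 mm of the shelf's front edge, square within 0.13 rad, one jar on each side; both jars upright (0.1 rad) under the shelf on the hob cover; all at rest, the box let go (x of tea_box in the frame of shelf between 0.048 and 0.074 m and z of tea_box in the frame of shelf below 0.006 m and angle between the x axis of tea_box and the x axis of shelf, either way round below 0.13 rad and x of peg_pull in the frame of shelf below 0 m and angle between tea_box's own z axis and vertical below 0.05 rad and ((y of wide_jar in the frame of tea_box above 0.05 m and y of slim_jar in the frame of tea_box below -0.05 m) or (y of slim_jar in the frame of tea_box above 0.05 m and y of wide_jar in the frame of tea_box below -0.05 m)) and angle between each of wide_jar, slim_jar's own z axis and vertical below 0.1 rad and x of wide_jar in the frame of shelf between 0.015 and 0.165 m and y of wide_jar in the frame of shelf between -0.15 and 0.15 m and height (world z) of each of wide_jar, slim_jar below 0.03 m and x of slim_jar in the frame of shelf between 0.015 and 0.165 m and y of slim_jar in the frame of shelf between -0.15 and 0.15 m and linear speed of each of tea_box, wide_jar, slim_jar below 0.01 m/s and contact force between the fingers and tea_box below 0.1 N); the robot touches nothing.
It fails at once if a jar is tipped over (more than 0.45 rad) (angle between any of wide_jar, slim_jar's own z axis and vertical above 0.45 rad).
It fails at once if the tea box is tipped more than 0.5 rad (angle between tea_box's own z axis and vertical above 0.5 rad).
It fails at once if the mug, a mill or the sugar bowl is moved more than 30 mm (distance of any of mug, salt_mill, pepper_mill, sugar_bowl from where it was at the start of the episode above 0.03 m).
It also fails if it takes over 53 s, if anything falls off the work surface, if the arm or the gripper's body presses on something with over 40 N, if the wrist force passes 120 N, or if a joint passes its speed limit or range.

## Working session

There is one attempt and no reset: what is moved stays moved. The work goes in short steps, Python scripts to look and compute and a tool call to move; the robot and the scene stay as the last step left them, time stands still between calls to the robot, and variables do not carry over. Pictures are saved under pics/ and viewed, at most 10 in all, crops included, and the job is handed in when it is done.

Besides the shell and the picture viewer there is one more tool, called after "Call:" as a command line: name --argument value ..., lists and objects as JSON in quotes. send_rows: Moves the arm, as the interface text tells. Its arguments: {"type":"object","properties":{"series":{"type":"array","items":{"type":"array","items":{"type":"array","items":{"type":"number"}}}},"squeeze":{"type":"number"}},"required":["series"]}

```bash
ls; mkdir -p pics; python3 - <<'E'
from bench import env, vision
import cv2,numpy as np
s=env.get_state(); print({k:np.round(v,3) for k,v in s.items()})
for n in("scene","top"):
    cv2.imwrite(f"pics/{n}0.png",vision.camera(n)); c=vision.get_calibration(n); print(n,c)
E
```

```text
pics
{'time': np.float64(0.0), 'joint_positions': array([-1.205,  0.241,  0.004,  1.335, -0.   ,  1.571]), 'joint_velocities': array([-0.   , -0.   , -0.002, -0.002,  0.   ,  0.001]), 'tau': array([-0.0000e+00, -3.7232e+01,  2.5241e+01,  1.7000e-02,  0.0000e+00,
        0.0000e+00]), 'tool_pos': array([ 178.633, -466.325,  230.402]), 'eef_rot': array([-3.087e+00, -5.710e-01,  1.000e-03]), 'contact_force': array([0.108, 0.682, 0.53 ]), 'moment': array([ 0.044, -0.042,  0.033]), 'gripper_force': np.float64(0.0), 'grip_width': np.float64(85.452)}
scene {'intrinsics': array([[387.12050717,   0.        , 253.15982217],
       [  0.        , 387.12050717, 190.41134795],
       [  0.        ,   0.        ,   1.        ]]), 'R': array([[-0.41559983, -0.90954706,  0.00096131],
       [-0.4517132 ,  0.20548397, -0.86817713],
       [ 0.78945042, -0.3612485 , -0.49625351]]), 't': array([263.89798514, 363.04933422, 859.01463352])}
top {'intrinsics': array([[472.97504651,   0.        , 266.20377396],
       [  0.        , 472.97504651, 204.47549694],
       [  0.        ,   0.        ,   1.        ]]), 'R': array([[ 0.01343205, -0.99976459, -0.01703969],
       [-0.98714501, -0.01054439, -0.15947895],
       [ 0.15926174,  0.01896278, -0.98705426]]), 't': array([  24.62792424,  592.7351302 , 1520.82507327])}
```

View pics/scene0.png

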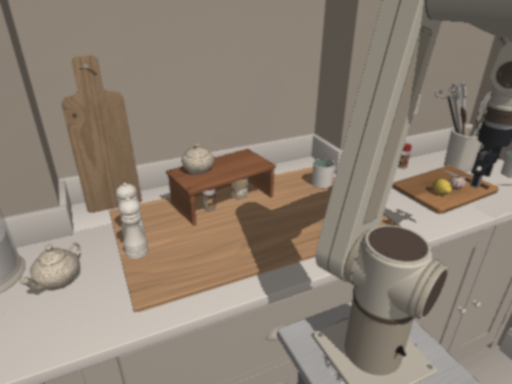

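View pics/top0.png

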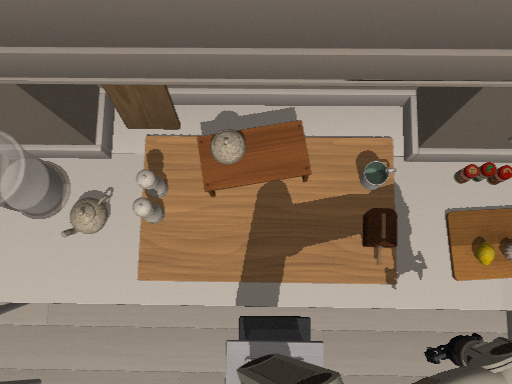

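The scene view has the box hidden behind the arm. The top view shows the box at about (380,228) with its peg down at (379,257), the shelf front edge running from about (206,190) to (310,175), and the mug at (376,175). The jars are under the shelf, at about (209,200) and (240,188) in the scene view. I'll zoom in and measure.

```bash
cat > h.py <<'E'
import numpy as np,cv2
from bench import env,vision
C={n:vision.get_calibration(n) for n in("scene","top")}
def ray(n,p):
    c=C[n];d=c["R"].T@np.linalg.solve(c["intrinsics"],[p[0],p[1],1.]);return -c["R"].T@c["t"],d/np.linalg.norm(d)
def onz(n,p,z):
    o,d=ray(n,p);return o+d*(z-o[2])/d[2]
def proj(n,X):
    c=C[n];q=c["intrinsics"]@(c["R"]@np.asarray(X,float)+c["t"]);return q[:2]/q[2]
def tri(p,q):  # scene pixel, top pixel -> point, miss distance
    a,d=ray("scene",p);b,e=ray("top",q)
    s=np.linalg.lstsq(np.c_[d,-e],b-a,rcond=None)[0];A=a+d*s[0];B=b+e*s[1];return (A+B)/2,np.linalg.norm(A-B)
E
python3 - <<'E'
from h import *
t=cv2.imread("pics/top0.png");s=cv2.imread("pics/scene0.png")
A=cv2.resize(t[105:275,190:410],None,fx=3.6,fy=3.6,interpolation=cv2.INTER_CUBIC)
cv2.imwrite("pics/topc.png",A[:600,:800])
cv2.imwrite("pics/scenec.png",cv2.resize(s[135:225,160:300],None,fx=5.6,fy=5.6,interpolation=cv2.INTER_CUBIC))
print(onz("top",(380,228),110),onz("top",(379,257),50))
E
```

```text
[ 511.24505018 -328.33095042  110.        ] [ 423.55768763 -336.10144922   50.        ]
```

View pics/topc.png

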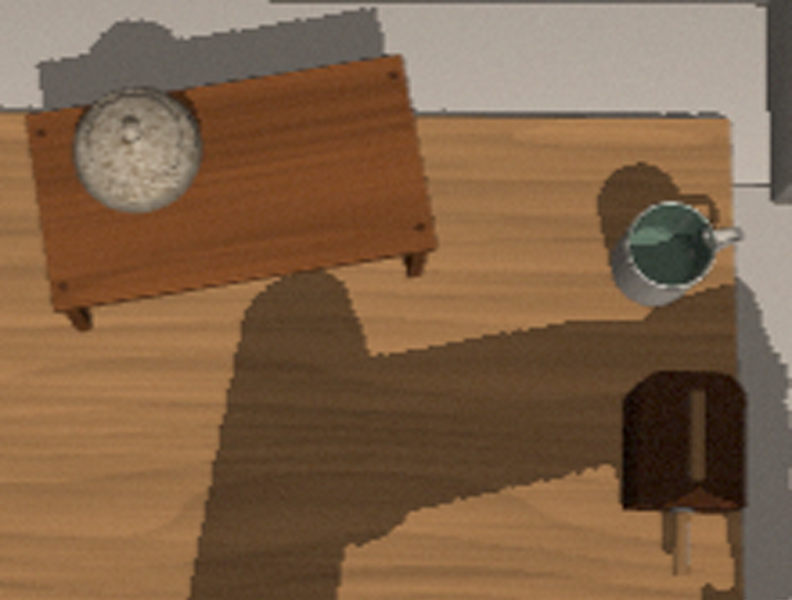

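View pics/scenec.png

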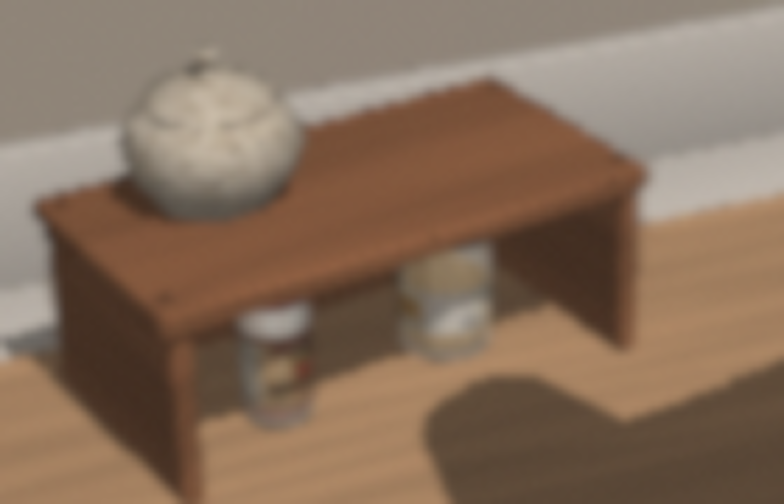

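The top crop gives the board corners, front-left (57,311) and front-right (437,247), back corners (402,55) and (26,114). The bar runs from (697,388) to (698,480) and the peg end is at (683,575). In the scene crop the slim jar is on the left, with its base at about (278,425), and the wide jar is on the right, at about (445,358).

```bash
python3 - <<'E'
from h import *
np.set_printoptions(precision=1,suppress=True)
T=lambda x,y:((x+.5)/3.6+189.5,(y+.5)/3.6+104.5); S=lambda x,y:((x+.5)/5.6+159.5,(y+.5)/5.6+134.5)
tp=[(57,311),(437,247),(402,55),(26,114)]; sp=[(170,332),(645,178),(488,78),(38,208)]
P=[]
for a,b in zip(sp,tp):
    X,m=tri(S(*a),T(*b)); Y=onz("top",T(*b),144);P.append(Y);print("corner",X,m,Y,onz("scene",S(*a),144))
P=np.array(P)[:,:2]
print("w",np.linalg.norm(P[0]-P[1]),np.linalg.norm(P[3]-P[2]),"d",np.linalg.norm(P[0]-P[3]),np.linalg.norm(P[1]-P[2]))
yw=(P[0]-P[1])+(P[3]-P[2]);a=np.arctan2(-yw[0],yw[1]);xd=(P[3]-P[0])+(P[2]-P[1]);print("yaw",a,np.arctan2(xd[1],xd[0]))
ctr=P.mean(0);o=ctr-90*np.array([np.cos(a),np.sin(a)]);print("origin",o)
R=np.array([[np.cos(a),-np.sin(a)],[np.sin(a),np.cos(a)]])
for n,l,r,y,rad in(("slim",243,312,426,22.5),("wide",400,490,360,31.5)):
    f=onz("scene",S((l+r)/2,y),12);cam=ray("scene",(0,0))[0];d=(f-cam)[:2];d/=np.linalg.norm(d);c=f[:2]+d*rad
    wid=np.linalg.norm(onz("scene",S(l,y),12)-onz("scene",S(r,y),12))
    print(n,c,"in shelf",R.T@(c-o),"width",wid)
for z in(116,):print("bar",onz("top",T(697,388),z),onz("top",T(698,480),z))
print("peg",onz("top",T(683,512),50),onz("top",T(683,577),50))
t=cv2.imread("pics/top0.png")[195:260,355:405].astype(int)
m=(t.max(2)<75).astype(np.uint8)
E
```

```text
corner [619.1 222.3 136.2] 0.8905388272468151 [617.5 220.7 144. ] [606.3 225.9 144. ]
corner [ 680.8 -107.7  136. ] 5.393891717525361 [ 677.6 -109.4  144. ] [668.1 -97.8 144. ]
corner [854.5 -76.2 141. ] 5.973916580769926 [852.  -78.7 144. ] [850.2 -71.1 144. ]
corner [796.5 254.5 137.9] 1.7806224589100565 [795.  254.3 144. ] [783.7 256.  144. ]
w 335.587376318286 337.8435139855737 d 180.61840851067325 177.07755894247873
yaw 0.17495090756169254 0.18090880339280607
origin [646.9  56.1]
slim [711.4 136.6] in shelf [77.6 68.1] width 42.83229100828492
wide [749.4   5.9] in shelf [ 92.2 -67.3] width 58.749943961693724
bar [ 560.  -338.4  116. ] [ 479.4 -337.2  116. ]
peg [ 456.4 -338.1   50. ] [ 398.1 -336.6   50. ]
```

Call:
send_rows --series '[[[0.6,0,0,0,0.095],[0.6,0,0,0,0.095],[0.6,0,0,0,0.095],[0.6,0,0,0,0.095],[0.6,28.2,-11.2,0,0],[0.6,28.2,-11.2,0,0],[0.6,28.2,-11.2,0,0],[0.6,28.2,-11.2,0,0],[0.6,28.2,-11.2,0,0],[0.6,28.2,-11.2,0,0],[0.6,28.2,-11.2,0,0],[0.6,28.2,-11.2,0,0],[0.6,28.2,-11.2,0,0],[0.6,28.2,-11.2,0,0],[0.6,28.2,-11.2,0,0],[0.6,28.2,-11.2,0,0],[0.6,0,0,0,0],[0.6,0,0,0,0]]]' --squeeze 40

```text
time: 1.6
tool_pos: [520.0, -336.2, 229.9]
eef_rot: [-3.141, 0.018, 0.003]
contact_force: [0.9, -1.0, 0.1]
grip_width: 51.4
gripper_force: 0.0
```

```bash
python3 - <<'E'
from h import *
s=env.get_state();print(s["time"],s["tool_pos"],s["eef_rot"])
t=vision.camera("top");c=vision.camera("scene");cv2.imwrite("pics/s1.png",c)
print(proj("scene",[520,-338,116]),proj("scene",[400,-337,50]))
u,v=proj("scene",[480,-338,80]).astype(int)
f=lambda i,u,v:cv2.resize(i[v-50:v+50,u-66:u+66],None,fx=4,fy=4,interpolation=cv2.INTER_CUBIC)
print("scene off",u-66,v-50)
cv2.imwrite("pics/s1c.png",f(c,u,v))
E
```

```text
1.6 [ 520.02352285 -336.15498122  229.87659295] [-3.14056676  0.01776476  0.00318556]
[356.26825556 178.22268279] [376.20801235 211.63063161]
scene off 296 142
```

View pics/s1c.png

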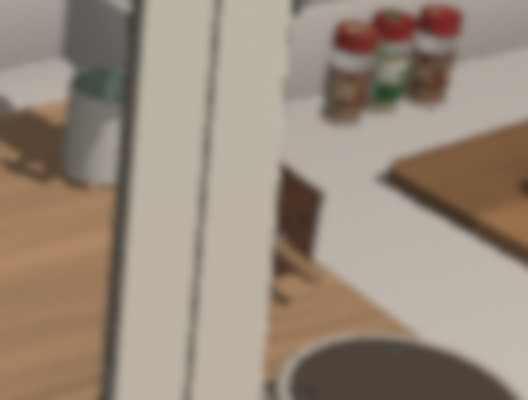

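The peg end shows in the scene at about (375.6,212.6), where (398,-337,50) should project, so the box's position and height agree in both views. Going down onto the bar.

Call:
send_rows --series '[[[0.6,0,1.5,25,0],[0.6,0,0,25,0],[0.6,0,0,25,0],[0.6,0,0,25,0],[0.6,0,0,20,0],[0.6,0,0,12,0],[0.6,0,0,0,0],[0.0,0,0,0,0],[0.0,0,0,0,0],[0.0,0,0,0,0],[0.0,0,0,0,0],[0.0,0,0,0,0],[0.0,0,0,0,0]]]' --squeeze 40

```text
time: 2.78
tool_pos: [519.5, -338.6, 100.7]
eef_rot: [3.141, -0.022, 0.002]
contact_force: [-1.5, 2.2, 5.7]
grip_width: 10.9
gripper_force: 44.0
```

```bash
python3 - <<'E'
from h import *
np.set_printoptions(precision=1,suppress=True)
T=lambda x,y:((x+.5)/3.6+189.5,(y+.5)/3.6+104.5)
print("peg end",tri((375.6,212.6),T(683,577)))
E
```

```text
peg end (array([ 399.1, -336.2,   46.9]), np.float64(2.814439044515919))
```

Call:
send_rows --series '[[[0.0,0,0,-5,0],[0.0,0,0,-10,0],[0.0,0,0,-15,0],[0.0,0,0,-10,0],[0.0,0,0,0,0],[0.0,0,0,0,0]]]' --squeeze 60

```text
time: 3.28
tool_pos: [519.6, -339.3, 139.9]
eef_rot: [3.14, -0.022, 0.002]
contact_force: [-0.4, 0.2, -4.8]
grip_width: 10.1
gripper_force: 61.2
```

```bash
python3 - <<'E'
from h import *
s=vision.camera("scene");t=vision.camera("top")
u,v=345,195
a=cv2.resize(s[v-60:v+60,u-66:u+66],None,fx=3,fy=3);b=cv2.resize(t[180:300,310:442],None,fx=3,fy=3)
cv2.imwrite("pics/lift.png",np.hstack([a,b]))
E
```

```text
(no output)
```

View pics/lift.png

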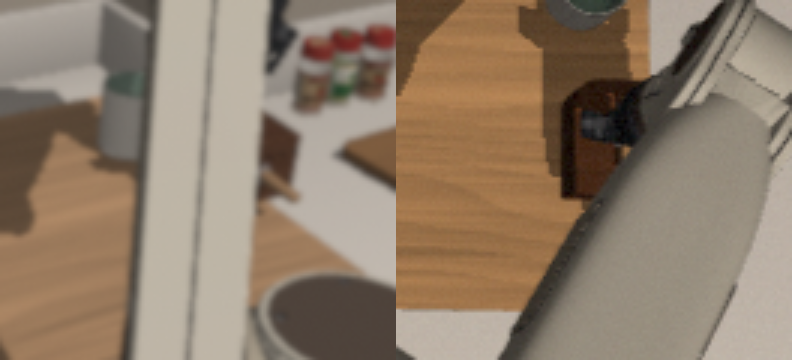

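The box is lifted and hanging level. The force reads about 4 N of weight, and both the scene (280,155) and the top view show it clear. Carrying it to the front of the shelf.

Call:
send_rows --series '[[[0,2,-10,0,0],[0,2,-20,0,0],[0,2,-27,0,0],[0,2,-27,0,0],[0,2,-27,0,0],[0,2,-27,0,0],[0,2,-27,0,0],[0,2,-27,0,0],[0,2,-27,0,0],[0,2,-27,0,0],[0,2,-27,0,0],[0,2,-27,0,0],[0,2,-27,0,0],[0,2,-27,0,0],[0,2,-20,0,0],[0,2,-10,0,0],[0,0,0,0,-0.1],[0,0,0,0,-0.09],[0,0,0,0,0],[0,0,0,0,0]]]'

```text
time: 5.05
tool_pos: [556.1, 18.6, 139.5]
eef_rot: [-3.104, -0.329, -0.002]
contact_force: [0.8, 0.5, -5.5]
grip_width: 10.0
gripper_force: 61.1
```

```bash
python3 - <<'E'
from h import *
t=vision.camera("top");s=vision.camera("scene");cv2.imwrite("pics/t2.png",t);cv2.imwrite("pics/s2.png",s)
a=cv2.resize(t[115:255,185:325],None,fx=2.8,fy=2.8);b=cv2.resize(s[135:275,170:310],None,fx=2.8,fy=2.8)
cv2.imwrite("pics/place.png",np.hstack([a,b]))
E
```

```text
(no output)
```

View pics/place.png

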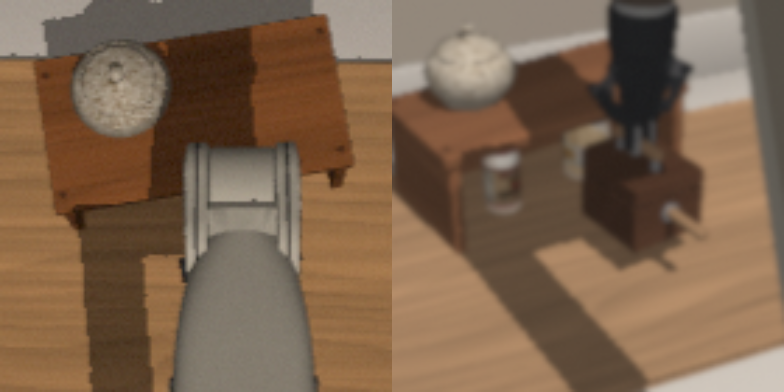

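Call:
send_rows --series '[[[0,3.4,-12.3,0,0],[0,3.4,-12.4,0,0],[0,0,0,0,0.034],[0,0,0,12,0],[0,0,0,12,0],[0,0,0,0,0],[0,0,0,0,0]]]'

```text
time: 5.73
tool_pos: [556.7, 46.5, 115.5]
eef_rot: [-3.108, -0.283, 0.002]
contact_force: [0.5, 0.2, -4.5]
grip_width: 10.2
gripper_force: 61.1
```

Call:
send_rows --series '[[[0,0,0,8,0],[0,0,0,4,0],[0,0,0,2.5,0],[0,0,0,0,0],[0.5,0,0,0,0],[0.5,0,0,0,0],[0.5,0,0,0,0],[0.5,0,0,0,0],[0.5,0,0,0,0],[0.5,0,0,-15,0],[0.5,0,0,-25,0],[0.5,0,0,-25,0],[0.5,0,0,0,0]]]'

```text
time: 6.82
tool_pos: [560.9, 44.7, 172.2]
eef_rot: [-3.109, -0.282, -0.017]
contact_force: [-0.2, 0.8, 0.1]
grip_width: 42.8
gripper_force: 0.0
```

Call:
send_rows --series '[[[0.5,-15,0,-10,0],[0.5,-30,0,-10,0],[0.5,-35,0,-10,0],[0.5,-35,0,0,0],[0.5,-35,0,0,0],[0.5,-30,0,0,0],[0.5,-15,0,0,0],[0.5,0,0,0,0],[0.5,0,0,0,0]]]'

```text
time: 7.57
tool_pos: [365.9, 8.8, 196.4]
eef_rot: [-3.109, -0.282, -0.005]
contact_force: [0.1, 0.8, -0.7]
grip_width: 42.7
gripper_force: 0.0
```

```bash
python3 - <<'E'
from h import *
t=vision.camera("top");s=vision.camera("scene");cv2.imwrite("pics/t3.png",t);cv2.imwrite("pics/s3.png",s)
a=cv2.resize(t[150:260,195:325],None,fx=6,fy=6,interpolation=cv2.INTER_CUBIC)[:600]
cv2.imwrite("pics/t3c.png",a)
cv2.imwrite("pics/s3c.png",cv2.resize(s[155:240,190:320],None,fx=6,fy=6,interpolation=cv2.INTER_CUBIC))
E
```

```text
(no output)
```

View pics/t3c.png

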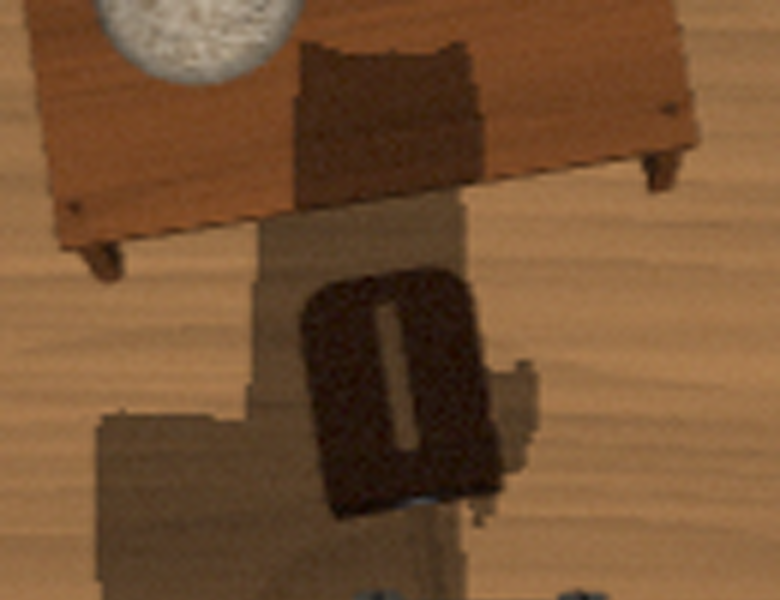

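View pics/s3c.png

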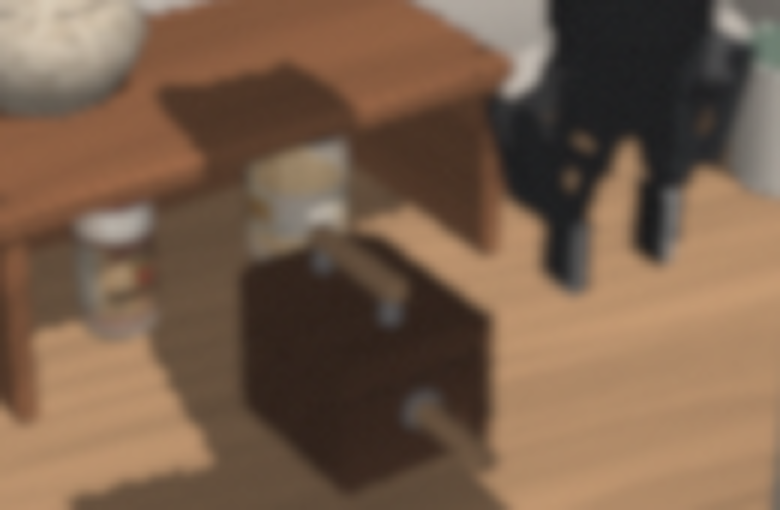

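The box stands in front of the opening with its peg towards the room. In the top crop the bar runs (386,303) to (407,450) and the shelf edge (62,247) to (697,148). In the scene crop the bar runs (322,235) to (400,290) and the peg end is near (488,462).

```bash
python3 - <<'E'
from h import *
np.set_printoptions(precision=1,suppress=True)
T=lambda x,y:((x+.5)/6+194.5,(y+.5)/6+149.5);S=lambda x,y:((x+.5)/6+189.5,(y+.5)/6+154.5)
b,f=onz("top",T(386,303),116),onz("top",T(407,450),116);c=(b+f)[:2]/2
yaw=np.arctan2(*(b-f)[[1,0]]);print("bar",b,f,np.linalg.norm(b-f),"c",c,"yaw",yaw)
print("bar tri",tri(S(322,235),T(386,303)),tri(S(400,290),T(407,450)))
L,R_=onz("top",T(62,247),144)[:2],onz("top",T(697,148),144)[:2];d=L-R_;a=np.arctan2(-d[0],d[1]);o=(L+R_)/2;print("shelf",L,R_,np.linalg.norm(d),a,o)
R=np.array([[np.cos(a),-np.sin(a)],[np.sin(a),np.cos(a)]]);print("box in shelf",R.T@(c-o))
u=np.array([np.cos(yaw),np.sin(yaw)]);print("peg pull",c-108*u,"peg end scene",onz("scene",S(488,462),50),c-120*u)
for p in((115,335),):print(onz("scene",S(*p),12))
E
```

```text
bar [595.3  53.8 116. ] [517.1  41.5 116. ] 79.10465207048469 c [556.2  47.7] yaw 0.15573915218679607
bar tri (array([596.4,  53.6, 108.1]), np.float64(0.9640318348338089)) (array([517.7,  42.3, 114.2]), np.float64(1.643644125580352))
shelf [618.4 222.5] [ 674.4 -108.6] 335.7647080344799 0.1677474124711835 [646.4  57. ]
box in shelf [-90.5   5.9]
peg pull [449.5  30.9] peg end scene [443.9  28.1  50. ] [437.6  29.1]
[692.  143.9  12. ]
```

Call:
send_rows --series '[[[0.5,20,-2,0,0],[0.5,30,-1,0,0],[0.5,25,-1,0,0],[0.5,12,-0.6,0,0],[0.5,0,0,25,0],[0.5,0,0,25,0],[0.5,0,0,25,0],[0.5,0,0,10,0],[0.5,0,0,0,0],[0.5,0,0,0,0]]]'

```text
time: 8.5
tool_pos: [451.0, 31.0, 110.6]
eef_rot: [-3.109, -0.283, 0.001]
contact_force: [-0.9, -0.3, 0.3]
grip_width: 42.5
gripper_force: 0.0
```

Call:
send_rows --series '[[[0.5,0,1,20,0],[0.5,0,0,20,0],[0.5,0,0,20,0],[0.5,0,0,12,0],[0.5,0,0,7,0],[0.5,0,0,0,0],[0,0,0,0,0],[0,0,0,0,0],[0,0,0,0,0],[0,0,0,0,0],[0,0,0,0,0],[0,0,0,0,0]]]' --squeeze 30

```text
time: 9.5
tool_pos: [452.0, 31.4, 33.6]
eef_rot: [-3.109, -0.282, -0.007]
contact_force: [0.3, -0.0, 6.2]
grip_width: 12.9
gripper_force: 29.5
```

Call:
send_rows --series '[[[0,3,0,0,0],[0,6,0,0,0],[0,8,0,0,0],[0,8,0,0,0],[0,8,0,0,0],[0,8,0,0,0],[0,8,0,0,0],[0,8,0,0,0],[0,8,0,0,0],[0,6,0,0,0],[0,4,0,0,0],[0,0,0,0,0]]]'

```text
time: 10.5
tool_pos: [520.0, 44.2, 33.0]
eef_rot: [-3.109, -0.282, 0.011]
contact_force: [-11.6, -1.9, 14.1]
grip_width: 12.8
gripper_force: 30.4
```

Call:
send_rows --series '[[[0,0,0,-1.5,0],[0,0,0,0,0],[0,0,0,0,0],[0,0,0,0,0]]]'

```text
time: 10.83
tool_pos: [523.4, 44.8, 33.5]
eef_rot: [-3.109, -0.282, 0.001]
contact_force: [-2.5, -0.8, -0.9]
grip_width: 12.6
gripper_force: 29.3
```

Call:
send_rows --series '[[[0,3,0,0,0],[0,4,0,0,0],[0,4,0,0,0],[0,4,0,0,0],[0,4,0,0,0],[0,4,0,0,0],[0,4,0,0,0],[0,4,0,0,0],[0,4,0,0,0],[0,4,0,0,0],[0,0,0,0,0],[0,0,0,0,0]]]'

```text
time: 11.83
tool_pos: [564.3, 52.1, 34.6]
eef_rot: [-3.108, -0.282, -0.006]
contact_force: [1.1, -0.4, -2.6]
grip_width: 12.8
gripper_force: 29.2
```

```bash
python3 - <<'E'
from h import *
np.set_printoptions(precision=1,suppress=True)
s=vision.camera("scene");cv2.imwrite("pics/s4.png",s);cv2.imwrite("pics/t4.png",vision.camera("top"))
s0=cv2.imread("pics/s3.png")
# slim jar: bright/low-saturation pixels in the jar's window
for i in(s0,s):
    w=i[188:214,198:222];h=cv2.cvtColor(w,cv2.COLOR_BGR2HSV);m=((h[...,1]<70)&(h[...,2]>90)).astype(np.uint8)
    ys,xs=np.nonzero(m);print(len(xs),xs.mean()+198,ys.mean()+188,xs.min()+198,xs.max()+198,ys.min()+188,ys.max()+188)
E
```

```text
125 207.856 196.744 202 215 189 210
140 204.6642857142857 198.6142857142857 200 212 189 209
```

Call:
send_rows --series '[[[0,3,0,0,0],[0,3,0,0,0],[0,3,0,0,0],[0,3,0,0,0],[0,3,0,0,0],[0,3,0,0,0],[0,3,0,0,0],[0,3,0,0,0],[0,3,0,0,0],[0,3,0,0,0],[0,2,0,0,0],[0,2,0,0,0],[0,0,0,0,0],[0,0,0,0,0]]]'

```text
time: 13.1
tool_pos: [597.0, 58.2, 34.5]
eef_rot: [-3.108, -0.282, -0.004]
contact_force: [-1.7, 0.7, -2.7]
grip_width: 13.0
gripper_force: 29.3
```

Call:
send_rows --series '[[[0,2,0,0,0],[0,1,0,0,0],[0,0,0,0,0],[0,0,0,0,0],[0.5,0,0,0,0],[0.5,0,0,0,0],[0.5,0,0,0,0],[0.5,0,0,0,0],[0.5,-10,0,0,0],[0.5,-20,0,0,0],[0.5,-30,0,0,0],[0.5,-30,0,-20,0],[0.5,-30,0,-30,0],[0.5,-30,0,-30,0],[0.5,-20,0,-30,0],[0.5,0,0,-20,0],[0.5,0,0,0,0]]]'

```text
time: 14.52
tool_pos: [435.6, 25.4, 168.0]
eef_rot: [-3.109, -0.282, -0.018]
contact_force: [1.0, 1.2, 0.9]
grip_width: 42.8
gripper_force: 0.0
```

```bash
python3 - <<'E'
from h import *
t=vision.camera("top");s=vision.camera("scene");cv2.imwrite("pics/t5.png",t);cv2.imwrite("pics/s5.png",s)
a=cv2.resize(t[165:230,200:320],None,fx=6.6,fy=4.6*1.0,interpolation=cv2.INTER_CUBIC)
a=cv2.resize(t[165:230,215:315],None,fx=4.4,fy=4.4,interpolation=cv2.INTER_CUBIC)
b=cv2.resize(s[160:230,185:305],None,fx=4.4,fy=4.4,interpolation=cv2.INTER_CUBIC)
H=np.zeros((286+308,528,3),np.uint8);H[:286,:440]=a;H[286:]=b;cv2.imwrite("pics/end.png",H)
E
```

```text
(no output)
```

View pics/end.png

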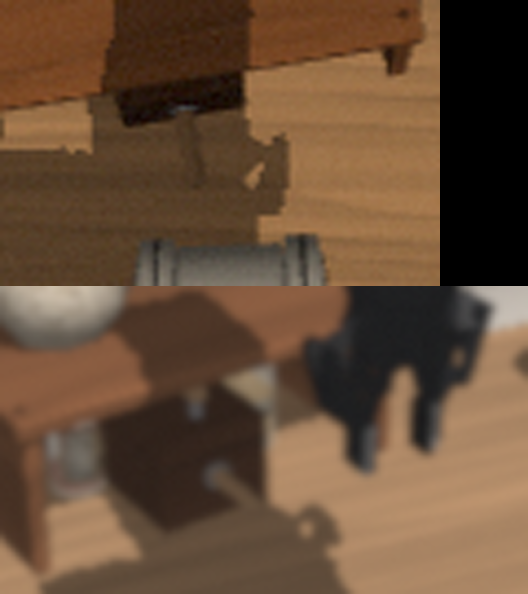

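The box is under the shelf with its peg outward, the slim jar standing on its left and the wide jar on its right. In the top crop the front's bottom edge runs (125,125) to (243,106) and the peg end is at (199,184). Now to check the depth.

```bash
python3 - <<'E'
from h import *
np.set_printoptions(precision=1,suppress=True)
T=lambda x,y:((x+.5)/4.4+214.5,(y+.5)/4.4+164.5);S=lambda x,y:((x+.5)/4.4+184.5,(y-286+.5)/4.4+159.5)
a=.172;o=np.array([646.6,56.5]);R=np.array([[np.cos(a),-np.sin(a)],[np.sin(a),np.cos(a)]])
sh=lambda P:np.r_[R.T@(P[:2]-o),P[2]]
for n,v,p,z in(("bot L",'t',(125,125),12),("bot R",'t',(243,106),12),("pegend",'t',(199,185),50),("pegroot",'t',(184,112),50),("panelR",'t',(396,74),12),
 ("botL s",'s',(168,530),12),("panelL s",'s',(42,574),12),("botR s",'s',(266,495),12),("edgetopL",'t',(10,106),144),("edgetopR",'t',(420,41),144)):
    print(n,sh(onz("top" if v=='t' else "scene",(T if v=='t' else S)(*p),z)))
print("pegend tri",sh(tri(S(303,520),T(199,185))[0]))
E
```

```text
bot L [-0.1 56.4 12. ]
bot R [ -0.  -36.2  12. ]
pegend [-61.8   6.9  50. ]
pegroot [-4.8  9.4 50. ]
panelR [   5.8 -157.5   12. ]
botL s [ 6.8 52.9 12. ]
panelL s [  8.4 160.8  12. ]
botR s [  6.4 -37.9  12. ]
edgetopL [  1.  130.4 144. ]
edgetopR [   0.5 -165.5  144. ]
pegend tri [-69.9  -4.3  43.6]
```

```bash
python3 -c "
from bench import env
print(env.hand_in())"
```

```text
the job is handed in; nothing more can be done
None
```

I handed in the job, but the hand-in returned no verdict: the tea box is let go under the shelf, peg pull outward, between the two standing jars, with its front face measured 0–6 mm short of the shelf's front edge (12 mm allowed).

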